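# Slide the warming pan onto the red ring of the bench hot plate

### The arm

A 6-joint arm with a two-finger parallel gripper is mounted at the origin on the work surface. World frame = base frame: x ahead of the robot, y to its left, z up, the work surface at z = 0. Lengths are in m, angles in rad, forces in N, time in s.
With the tool pointing down it reaches from about 0.325 to 0.9 m from the base axis. Payload 6.1 kg.
Tool frame: the origin (TCP) lies at the very end of the fingers, on their centre line; the grasp point (between the pads) lies 19 mm behind it; z points along the fingers, y is the line along which they close (so a half turn about z gives the same grasp; the last joint's range is limited). The gripper opens to 87 mm and grips with 3 to 60 N. Pads are 19 mm wide; open, the fingers measure 117 mm over their backs; the gripper's body (75 mm by 190 mm) begins 51 mm behind the grasp point.
Start: joints at [-1.276, 0.22, 1.526, -0, 1.395, -0.126], TCP at [0.255, -0.57, 0.223] pointing down, gripper open.
Joint ranges: [-2.98, 2.98], [-0.91, 2.08], [0.09, 2.57], [-1.24, 4.39], [0.2, 2.65], [-2.68, 2.68]. Speed limits (rad/s): [2.57, 2.57, 3.01, 3.14, 3.14, 3.14].

### API

Orientations are given as a unit quaternion [w, x, y, z].
In Python, from plant import * gives the robot as it stands.
- The arm moves only by the tool arm_command, never from a script. Its argument "deltas" is a list of rows, each a list of 3 entries, a list of its own where there are three numbers: the shift along the tool's x, y, z in cm, then the turn, a rotation vector about the tool's x, y, z in degrees, then the finger opening in cm, from 0 to 8.7. In form: [[[tx, ty, tz], [wx, wy, wz], jaw], ...]. A call has exactly 8 rows; each row is the pose to reach, as a shift and turn from the pose commanded when the call began, along the tool's axes at that moment; what a row does not reach only later rows make up. A row lasts 1/8 s, in which the tool goes at most 62.5 mm and 10.7 degrees, less where a joint would pass 70% of its speed; a pose out of reach is approached as far as the arm can. A call with a gripper value outside its range is refused whole. The fingers move at their own pace and stop on an object; the grip force is fixed at half the most. Time passes only in rows, so rows that repeat a pose let the fingers close, or fill a call up. It gives the time, the measured TCP pose, the force, the opening and the grip force at its end, in the units of the state.
- get_obs(): the state, without advancing time (a new reading comes with each control period).
- camera(name): name is "scene" or "top" or "wrist"; returns the picture (480x640x3 uint8, blue, green, red); there is no depth.
- camera_params(name): a dict with "fx", "fy", "cx", "cy" (pixels), "rvec" (rotation vector, rad) and "tvec" (3), from world to camera coordinates, as OpenCV has them; the wrist camera has in their place "hand_eye" (4x4, takes a point from camera to tool coordinates, whose origin is the TCP and whose axes are the flange's). Camera axes: x right, y down, z forward; pixel columns grow to the right and rows downward; lengths in m; the calibration is good to about 2 mm. A picture is of the moment at which its call begins: read the wrist's pose just before it. camera_params takes no time and is no camera call.
- finish_job(): hands the job in; it is judged then, once.
Trained networks look in the newest picture that a camera, given by its name, has taken for a name from the list of things; names that differ only in an ending like _2 or _b are one class to them, and where a whole thing is asked for, a point or a joint stands for the part that bears it (a point fixed in the world has none). Each returns a list of dicts, best first, with "p" (0 to 1); they miss things now and then, are a little off and sometimes report something else, mostly with a low value. They report only what shows in the picture. A call takes as long as a camera call.
- search_frame(thing, camera): "position" ([x, y, z] in m, in world coordinates, good to about 4 mm: the middle of the surface that is visible of it).
- spot_point(thing, camera): "position" ([x, y, z] in m, in world coordinates, good to about 4 mm: a listed point, or the origin of a listed thing).
The state is a dict: "time_s": time; "joint_pos": joint angles; "joint_velocities": joint speeds; "joint_efforts": joint torques, N m; "position": TCP position; "orientation": TCP orientation; "contact_force": force on the tool from outside, world axes, zero at the start; "moment": the same for the moment, N m; "gripper_width": opening from 0.0 (shut) to 1.0 (fully open); "gripper_force": force on a finger pad.
Only numpy, scipy, OpenCV 4.12 (cv2) and the standard library are available. Lean on these libraries where they do the work, as an engineer would, in place of code of your own. Each camera call takes 0.05 s, during which the arm holds its last target. There are 200 camera calls.

### The job

Slide the red-handled pan across the bench hot plate onto the red ring; the vessel that stands there now, and any vessel in the way, must first be slid onto a free white ring. Keep every vessel flat on the glass all the time (no lifting or tipping), do not knock them against each other or the probe stand, and leave the other things on the bench where they are. At the end the pan stands centred on the red ring, and the kettle and the pot each stand centred on a white ring, all let go.

Things in the scene. Friction and masses are not known exactly. Their poses are not given: they have to be found in the camera images.
- plate: Bench hot plate, fixed: flat black slippery glass top, 300 mm (x) by 490 mm (y), 30 mm above the bench. Origin at the centre of its underside; x away from the robot, y left. Two rows of three places: front at plate x = -70 mm (red and two white rings, a vessel on each at the start), back at +70 mm (two free white rings, probe stand); columns at y = -160, 0, 160 mm. Which is where varies.
- ring_red: The red ring: flat ring painted on the glass in the front row, inner/outer diameter 120/136 mm; the kettle or the pot stands on it at the start. Origin at its centre on the glass; axes as the hot plate's.
- ring_a: Flat white ring painted on the glass, inner/outer diameter 120/136 mm. Origin at its centre on the glass; axes as the hot plate's. Front row, the pan stands on it at the start.
- ring_b: Flat white ring painted on the glass, inner/outer diameter 120/136 mm. Origin at its centre on the glass; axes as the hot plate's. Front row, the kettle or the pot stands on it at the start.
- ring_c: Flat white ring painted on the glass, inner/outer diameter 120/136 mm. Origin at its centre on the glass; axes as the hot plate's. Back row, free at the start.
- ring_d: Flat white ring painted on the glass, inner/outer diameter 120/136 mm. Origin at its centre on the glass; axes as the hot plate's. Back row, free at the start.
- stand: Probe stand, fixed on one place of the back row: round steel foot 50 mm diameter, 12 mm rod, yellow head 32 mm diameter at the top, 120 mm tall. Origin under its centre on the glass.
- pan: Low dark steel pan, a bearing fixed in it, 120 mm rim and 106 mm base diameter, 40 mm high, 0.5 kg. Origin at the centre of its underside. A straight level red handle along its -x axis, pointing roughly to the robot: from 62 to 162 mm from the origin, 18 mm wide (y), 14 mm thick, its centre line 50 mm above the underside.
- pan_grip (a point): Point on the pan handle's centre line, 105 mm from the pan's centre and 50 mm above its underside; pinch across the pan's y.
- kettle: Blue kettle, 100 mm diameter, lid top 85 mm high, about 0.6 kg. Origin at the centre of its underside. Short spout along +x, reaching 67 mm from the axis at 60 to 76 mm height. A fixed black carrying bar over the top, along the kettle's x axis: 86 mm long, 18 mm wide (y), 28 mm tall with flat sides, from 98 to 126 mm above the underside.
- kettle_grip (a point): Middle of the kettle's carrying bar, on the axis, 112 mm above the underside; pinch across the kettle's y.
- pot: Aluminium round pot with a lid fixed on it, 100 mm diameter, lid 70 mm high, about 0.55 kg, no side handles. Origin at the centre of its underside; its yaw does not show. An upright black round lid knob, 32 mm diameter, from 68 to 108 mm above the underside.
- pot_grip (a point): Point on the axis of the pot's lid knob, 96 mm above the underside (26 mm above the lid).
- spool_l: Copper wire spool lying flat on the bench before the hot plate, 60 mm diameter, 30 mm high; leave alone. Origin under its centre.
- spool_r: Second such spool, to the right; leave alone. Origin under its centre.
- glue: Blue glue bottle, 44 mm diameter, 130 mm tall, left of the hot plate; leave alone. Origin under its centre.
- spray: Red spray can, 52 mm diameter, 170 mm tall, right of the hot plate; leave alone. Origin under its centre.
- jar: Amber jar, 64 mm diameter, 70 mm tall, left on the bench; leave alone. Origin under its centre.
- driver: Screwdriver lying on the bench at the right, about 200 mm long; leave alone. Origin under its middle, x along it.

How it is judged:
By the outcome, as a careful person would: the job done as asked, in the order asked, and still so for the second after the job is handed in, with the robot touching nothing.
It also fails if it takes over 72 s, if anything falls off the work surface, if the arm or the gripper's body presses on something with over 40 N, if the wrist force passes 120 N, or if a joint passes its speed limit or range.

## Working session

There is one attempt and no reset: what is moved stays moved. The work goes in short steps, Python scripts to look and compute and a tool call to move; the robot and the scene stay as the last step left them, time stands still between calls to the robot, and variables do not carry over. Pictures are saved under pics/ and viewed, at most 12 in all, crops included, and the job is handed in when it is done.

Besides the shell and the picture viewer there is one more tool, called after "Emit:" as name(argument=value, ...) on one line, values as JSON. arm_command: Moves the arm, as the interface text tells. Its arguments: {"type":"object","properties":{"deltas":{"type":"array","items":{"type":"array"}}},"required":["deltas"]}

```bash
ls; mkdir -p pics; python3 - <<'E'
from plant import *
import cv2
o=get_obs();print(o)
for c in ["top","scene"]:
    cv2.imwrite(f"pics/{c}0.png",camera(c))
for t in ["plate","ring_red","ring_a","stand","pan","pan_grip","kettle","kettle_grip","pot","pot_grip"]:
    for c in ["top","scene"]:
        print(t,c,[(round(d["p"],2),[round(float(v),4) for v in d["position"]]) for d in spot_point(t,c)][:6])
print(get_obs()["time_s"])
E
```

```text
pics
{'time_s': 0.0, 'joint_pos': array([-1.27611293e+00,  2.21220173e-01,  1.52759666e+00, -1.30626732e-05,
        1.39468944e+00, -1.26073184e-01]), 'joint_velocities': array([-1.46232026e-03, -3.34202350e-04, -9.87604257e-04, -5.24869960e-05,
       -1.35157751e-03, -1.03640855e-03]), 'joint_efforts': array([ 2.31879983e-05, -4.94612682e+01, -3.87369668e+01,  7.00062001e-02,
        5.73320466e-02, -1.42205031e-04]), 'position': array([ 0.2551109 , -0.56989498,  0.22144859]), 'orientation': array([-9.52870022e-04,  9.77951298e-01,  2.08830895e-01, -8.69748029e-05]), 'contact_force': array([-1.20898973,  0.14663201, -0.66288301]), 'moment': array([0.00074402, 0.04374028, 0.00731852]), 'gripper_force': 0.0, 'gripper_width': 1.0011450805703652}
plate top [(0.6, [0.6027, 0.0092, 0.0045])]
plate scene [(0.63, [0.6048, 0.008, -0.0003]), (0.32, [0.677, 0.0126, 0.0342])]
ring_red top [(0.67, [0.5273, 0.1582, 0.1276])]
ring_red scene []
ring_a top [(0.93, [0.6788, -0.1423, 0.031]), (0.82, [0.6671, 0.1716, 0.0315])]
ring_a scene [(0.88, [0.6796, -0.1562, 0.0307]), (0.69, [0.6704, 0.1733, 0.0295]), (0.38, [0.5415, -0.1527, 0.0356])]
stand top [(0.91, [0.673, 0.0116, 0.0299])]
stand scene [(0.96, [0.6803, 0.0135, 0.0361])]
pan top [(0.63, [0.5389, 0.0102, 0.0284])]
pan scene [(0.61, [0.54, 0.0108, 0.0302])]
pan_grip top [(0.76, [0.4378, -0.026, 0.0802]), (0.68, [0.5293, 0.1645, 0.0278]), (0.32, [0.378, -0.1008, -0.0007])]
pan_grip scene [(0.93, [0.4367, -0.0208, 0.0777])]
kettle top [(0.7, [0.5444, -0.1514, 0.0367])]
kettle scene [(0.58, [0.5403, -0.1522, 0.0292])]
kettle_grip top [(0.59, [0.5392, -0.1542, 0.1451])]
kettle_grip scene [(0.9, [0.5395, -0.1501, 0.143])]
pot top [(0.97, [0.5297, 0.1643, 0.0306])]
pot scene [(0.82, [0.5301, 0.161, 0.0283])]
pot_grip top [(0.88, [0.5287, 0.1581, 0.1295])]
pot_grip scene [(0.88, [0.5282, 0.1627, 0.1252]), (0.65, [0.5309, 0.162, 0.0267]), (0.52, [0.6578, 0.3509, 0.0035])]
1.1
```

View pics/top0.png

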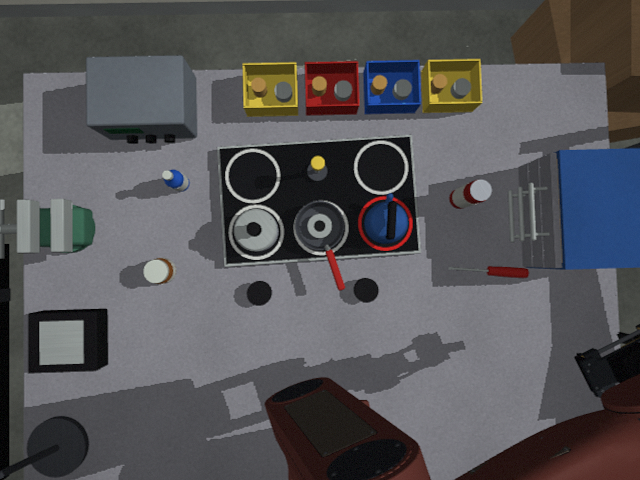

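View pics/scene0.png

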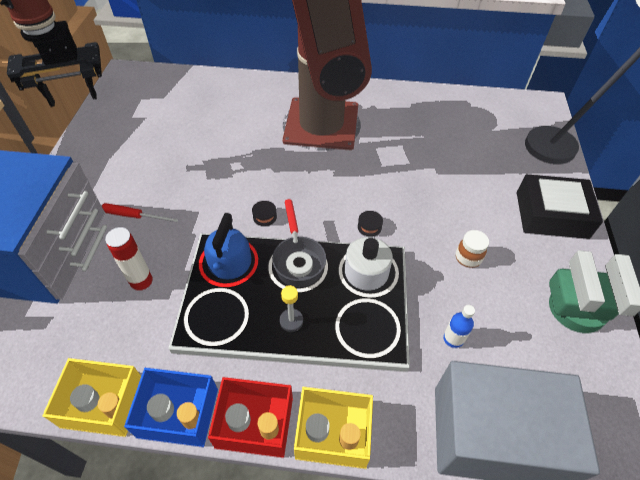

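```bash
cat > h.py <<'E'
from plant import *
import numpy as np, cv2
from scipy.optimize import least_squares
from scipy.spatial.transform import Rotation as R
def ray(c,uv,z):
    p=camera_params(c);Rm=cv2.Rodrigues(np.array(p["rvec"],float))[0];t=np.array(p["tvec"],float).ravel()
    uv=np.atleast_2d(np.array(uv,float))
    d=np.c_[(uv[:,0]-p["cx"])/p["fx"],(uv[:,1]-p["cy"])/p["fy"],np.ones(len(uv))]@Rm
    o=-Rm.T@t
    return (o+d*((z-o[2])/d[:,2])[:,None])[:,:2]
def pix(im,kind,):
    h,s,v=cv2.split(cv2.cvtColor(im,cv2.COLOR_BGR2HSV))
    m={"white":(s<60)&(v>140),"red":((h<8)|(h>172))&(s>150)&(v>70),"dark":(v<45)}[kind]
    y,x=np.nonzero(m);return np.c_[x,y]
def ring(c,im,kind,guess,n=4):
    P=ray(c,pix(im,kind),.03);g=np.array(guess,float)
    for i in range(n):
        r=np.linalg.norm(P-g,axis=1);Q=P[(abs(r-.064)<(.016 if i<2 else .008))]
        g=least_squares(lambda q:np.linalg.norm(Q-q,axis=1)-.064,g,loss="soft_l1",f_scale=.003).x
    return g,len(Q)
def tool(): 
    o=get_obs();q=o["orientation"];r=R.from_quat(np.r_[q[1:],q[0]])
    x=r.apply([1,0,0]);return o["position"],r,np.degrees(np.arctan2(x[1],x[0]))
def go(target,yaw):
    p,r,y=tool();print("shift cm",np.round(r.inv().apply(np.array(target)-p)*100,2),"turn z deg",round((y-yaw+90)%180-90,1),"now",np.round(p,4),round(y,2))
E
python3 - <<'E'
from h import *
for c in ["top","scene"]:
    im=cv2.imread(f"pics/{c}0.png")
    for k,g in [("white",(.679,-.148)),("white",(.668,.172)),("red",(.535,-.153)),("white",(.53,.163)),("white",(.538,.01))]:
        e,n=ring(c,im,k,g);print(c,k,np.round(e,4),n)
    # pan handle axis
    P=ray(c,pix(im,"red"),.087);Q=P[(P[:,0]>.36)&(P[:,0]<.485)&(abs(P[:,1]+.02)<.05)]
    vx,vy,x0,y0=cv2.fitLine(Q.astype(np.float32),cv2.DIST_HUBER,0,.01,.01).ravel();print("handle",np.degrees(np.arctan2(vy,vx)),x0,y0,Q[:,0].min(),Q[:,0].max(),len(Q))
    P=ray(c,pix(im,"dark"),.156);Q=P[(abs(P[:,0]-.54)<.06)&(abs(P[:,1]+.153)<.03)]
    vx,vy,x0,y0=cv2.fitLine(Q.astype(np.float32),cv2.DIST_HUBER,0,.01,.01).ravel();print("bar",np.degrees(np.arctan2(vy,vx)),x0,y0,Q[:,0].min(),Q[:,0].max(),len(Q))
E
```

```text
top white [ 0.6797 -0.1476] 480
top white [0.6668 0.1726] 489
top red [ 0.54   -0.1534] 592
top white [0.5265 0.167 ] 291
top white [0.5332 0.0052] 76
handle 17.25654 0.42992425 -0.023021352 0.38328889379739184 0.4759011389221266 278
bar -12.632745 0.5473349 -0.15392141 0.4801768064483938 0.5985774622193305 499
scene white [ 0.6813 -0.15  ] 717
scene white [0.6677 0.17  ] 755
scene red [ 0.5411 -0.1561] 446
scene white [0.5283 0.1643] 595
scene white [0.5342 0.0043] 274
handle 17.437532 0.4363879 -0.024585815 0.3893953102644996 0.4839350515420998 232
bar -9.570301 0.5498044 -0.14930648 0.5050770348291325 0.5998288437736549 400
```

```bash
python3 - <<'E'
import cv2
a=cv2.imread("pics/top0.png")[120:310,210:430];b=cv2.imread("pics/scene0.png")[190:370,165:415]
cv2.imwrite("pics/crop0.png",cv2.vconcat([cv2.resize(x,(640,300)) for x in (a[:,:],b)]) if 0 else cv2.resize(a,(660,570),interpolation=cv2.INTER_CUBIC))
E
```

```text
(no output)
```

View pics/crop0.png

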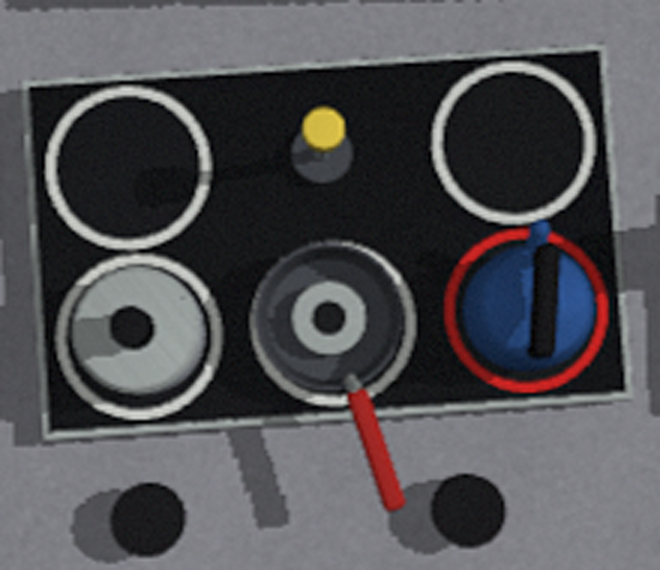

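```bash
python3 - <<'E'
from h import *
f=lambda u:np.array([210,120])+np.array(u)/3.
P=ray("top",[f((545,243)),f((540,355)),f((540,232))],.154);print(P, np.degrees(np.arctan2(*(P[0]-P[1])[::-1])))
k=P[:2].mean(0);print(k)
print(ray("top",[f((135,328))],.1),ray("top",[f((131,327))],.138), ray("top",[f((330,318))],.06))
go([*k,.22],-4)
E
```

```text
[[ 0.58081851 -0.15175523]
 [ 0.49715028 -0.14503656]
 [ 0.58917652 -0.14829628]] -4.59107535204591
[ 0.53898439 -0.14839589]
[[0.52888141 0.1612889 ]] [[0.52751453 0.16010675]] [[0.53487223 0.00880129]]
shift cm [ 43.14 -26.94   0.25] turn z deg 28.1 now [ 0.2553 -0.5705  0.2225] 24.11
```

Emit:
arm_command(deltas=[[[4,-2,0],[0,0,4],8.7],[[10,-6,0],[0,0,8],8.7],[[16,-10,0],[0,0,12],8.7],[[22,-14,0],[0,0,16],8.7],[[28,-18,0],[0,0,20],8.7],[[34,-22,0],[0,0,24],8.7],[[39,-25,0],[0,0,28],8.7],[[43.1,-27,0],[0,0,28.6],8.7]])

```text
time_s: 2.1
position: [0.5233, -0.1676, 0.223]
orientation: [0.0, 0.999, -0.04, 0.0]
contact_force: [1.0, -0.1, -1.0]
gripper_width: 1.004
gripper_force: 0.0
```

```bash
cat >> h.py <<'E'
def wray(uv,z):
    p=camera_params("wrist");T=np.array(p["hand_eye"],float);pos,r,_=tool()
    uv=np.atleast_2d(np.array(uv,float));d=np.c_[(uv[:,0]-p["cx"])/p["fx"],(uv[:,1]-p["cy"])/p["fy"],np.ones(len(uv))]
    d=r.apply(d@T[:3,:3].T);o=r.apply(T[:3,3])+pos
    return (o+d*((z-o[2])/d[:,2])[:,None])[:,:2]
def spots(things,cams):
    for t in things:
        for c in cams: print(t,c,[(round(d["p"],2),[round(float(v),4) for v in d["position"]]) for d in spot_point(t,c)][:3])
E
python3 - <<'E'
from h import *
cv2.imwrite("pics/w1.png",camera("wrist"));spots(["kettle_grip","kettle"],["wrist"])
go([.539,-.150,.125],-4.5)
E
```

```text
kettle_grip wrist [(0.92, [0.5407, -0.1512, 0.1405]), (0.34, [0.4126, -0.4072, 0.0033])]
kettle wrist [(0.74, [0.5422, -0.1514, 0.0284])]
shift cm [ 1.42 -1.79  9.76] turn z deg 0.3 now [ 0.5235 -0.1668  0.2226] -4.18
```

View pics/w1.png

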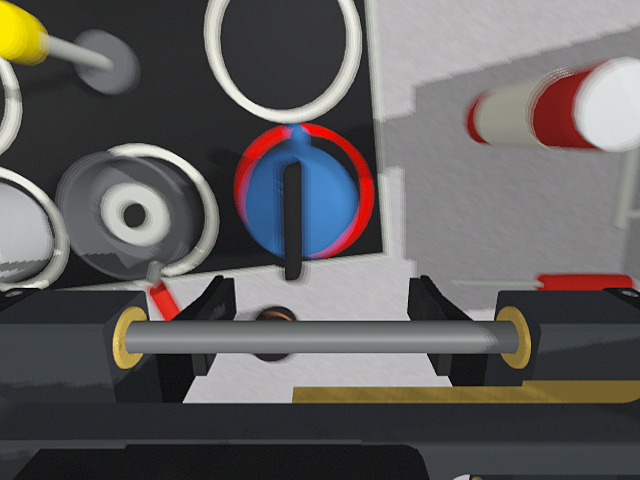

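```bash
python3 - <<'E'
from h import *
camera("wrist");spots(["kettle_grip"],["wrist"])
go([.540,-.1508,.124],-4.5);camera("wrist");go([.540,-.1508,.124],-4.5)
E
```

```text
kettle_grip wrist [(0.88, [0.54, -0.1526, 0.1409])]
shift cm [ 1.65 -2.01  9.84] turn z deg 0.1 now [ 0.5221 -0.1695  0.2224] -4.42
shift cm [ 1.67 -2.08  9.84] turn z deg -0.0 now [ 0.5218 -0.1702  0.2224] -4.52
```

Emit:
arm_command(deltas=[[[0.9,-1.0,0],[0,0,0],8.7],[[1.7,-2.0,0.5],[0,0,0],8.7],[[1.7,-2.0,2],[0,0,0],8.7],[[1.7,-2.0,4],[0,0,0],8.7],[[1.7,-2.0,6],[0,0,0],8.7],[[1.7,-2.0,8],[0,0,0],8.7],[[1.7,-2.0,9.5],[0,0,0],8.7],[[1.7,-2.0,9.8],[0,0,0],8.7]])

```text
time_s: 3.4
position: [0.5395, -0.1504, 0.1224]
orientation: [-0.001, 0.999, -0.039, -0.002]
contact_force: [-0.1, -0.2, -0.6]
gripper_width: 0.999
gripper_force: 0.0
```

Emit:
arm_command(deltas=[[[0,0,0],[0,0,0],4],[[0,0,0],[0,0,0],3],[[0,0,0],[0,0,0],2.4],[[0,0,0],[0,0,0],2],[[0,0,0],[0,0,0],1.6],[[0,0,0],[0,0,0],1.2],[[0,0,0],[0,0,0],1.2],[[0,0,0],[0,0,0],1.2]])

```text
time_s: 4.4
position: [0.5409, -0.151, 0.1246]
orientation: [0.0, 0.999, -0.039, 0.0]
contact_force: [0.2, -1.3, -0.1]
gripper_width: 0.203
gripper_force: 30.0
```

```bash
python3 - <<'E'
from h import *
o=get_obs();print(o["contact_force"],o["moment"],o["gripper_width"]*8.7,o["gripper_force"])
spots([],[]);camera("wrist");camera("scene");spots(["kettle_grip","kettle"],["wrist","scene"])
go([.6803,-.149,o["position"][2]],-4.5)
E
```

```text
[ 0.16017443 -1.34650418 -0.11376127] [-0.04151691  0.04079514 -0.00341446] 1.7674820050978526 29.997019032016397
kettle_grip wrist [(0.82, [0.5397, -0.1508, 0.1434])]
kettle_grip scene [(0.58, [0.5359, -0.1534, 0.141])]
kettle wrist [(0.82, [0.5393, -0.1493, 0.0256])]
kettle scene [(0.7, [0.5439, -0.1526, 0.035])]
shift cm [13.88 -1.29  0.  ] turn z deg 0.0 now [ 0.5409 -0.151   0.1246] -4.49
```

Emit:
arm_command(deltas=[[[0.2,0,0],[0,0,0],1.2],[[0.7,-0.1,0],[0,0,0],1.2],[[1.6,-0.1,0],[0,0,0],1.2],[[2.6,-0.2,0],[0,0,0],1.2],[[3.6,-0.3,0],[0,0,0],1.2],[[4.7,-0.4,0],[0,0,0],1.2],[[5.8,-0.5,0],[0,0,0],1.2],[[6.9,-0.6,0],[0,0,0],1.2]])

```text
time_s: 5.7
position: [0.6109, -0.1502, 0.1246]
orientation: [-0.0, 0.999, -0.039, -0.0]
contact_force: [-9.6, 1.3, 11.5]
gripper_width: 0.203
gripper_force: 30.0
```

Emit:
arm_command(deltas=[[[1.1,-0.1,0],[0,0,0],1.2],[[2.2,-0.2,0],[0,0,0],1.2],[[3.3,-0.3,0],[0,0,0],1.2],[[4.4,-0.4,0],[0,0,0],1.2],[[5.4,-0.5,0],[0,0,0],1.2],[[6.3,-0.6,0],[0,0,0],1.2],[[6.8,-0.7,0],[0,0,0],1.2],[[7.0,-0.7,0],[0,0,0],1.2]])

```text
time_s: 6.7
position: [0.6807, -0.1487, 0.1246]
orientation: [-0.0, 0.999, -0.039, -0.0]
contact_force: [-2.9, -0.3, 8.0]
gripper_width: 0.2
gripper_force: 30.0
```

```bash
python3 - <<'E'
from h import *
o=get_obs();print(o["contact_force"],o["moment"],o["gripper_width"]*8.7)
cv2.imwrite("pics/w2.png",camera("wrist"));
for c in ["scene","top"]:cv2.imwrite(f"pics/{c}2.png",camera(c))
spots(["kettle_grip","kettle"],["wrist","scene","top"])
go([.6803,-.149,o["position"][2]],-4.5)
im=cv2.imread("pics/scene2.png");print(ring("scene",im,"white",(.6803,-.149)),ring("scene",im,"red",(.5405,-.1547)))
im=cv2.imread("pics/top2.png");print(ring("top",im,"red",(.5405,-.1547)))
cv2.imwrite("pics/c2.png",cv2.resize(cv2.imread("pics/scene2.png")[190:370,165:415],(750,540),interpolation=cv2.INTER_CUBIC))
E
```

```text
[-2.86110518 -0.32322357  7.98803467] [-0.02367576  0.72896794 -0.02804158] 1.7402879798699806
kettle_grip wrist [(0.63, [0.6809, -0.1511, 0.1391])]
kettle_grip scene [(0.75, [0.6774, -0.1491, 0.1401])]
kettle_grip top [(0.62, [0.6802, -0.1507, 0.1404])]
kettle wrist [(0.94, [0.6836, -0.147, 0.0299])]
kettle scene [(0.85, [0.6793, -0.1476, 0.0342])]
kettle top [(0.62, [0.6818, -0.15, 0.036])]
shift cm [-0.05  0.03  0.  ] turn z deg 0.0 now [ 0.6808 -0.1487  0.1246] -4.49
(array([ 0.6809293 , -0.15012524]), 498) (array([ 0.54098416, -0.15551799]), 273)
(array([ 0.53412297, -0.1557205 ]), 1)
```

View pics/c2.png

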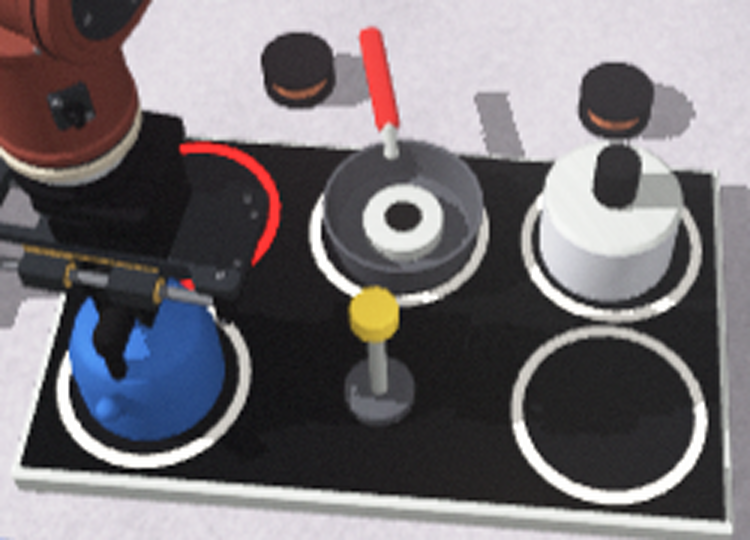

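Emit:
arm_command(deltas=[[[0,0,0],[0,0,0],3],[[0,0,0],[0,0,0],5],[[0,0,0],[0,0,0],6],[[0,0,-1],[0,0,0],6],[[0,0,-3],[0,0,0],6],[[0,0,-5.5],[0,0,0],6],[[0,0,-8],[0,0,0],6],[[0,0,-9],[0,0,0],6]])

```text
time_s: 8.15
position: [0.6819, -0.1492, 0.2187]
orientation: [0.001, 0.999, -0.039, 0.003]
contact_force: [0.8, -0.4, -0.3]
gripper_width: 0.694
gripper_force: 0.0
```

```bash
python3 - <<'E'
from h import *
camera("scene");camera("top");spots(["pan","pan_grip","kettle"],["scene","top"])
p=ray("scene",[[0,0]],.08)
for c in["scene","top"]:
    im=cv2.imread(f"pics/{c}0.png")
    P=ray(c,pix(im,"red"),.084);Q=P[(P[:,0]>.36)&(P[:,0]<.485)&(abs(P[:,1]+.02)<.05)]
    vx,vy,x0,y0=cv2.fitLine(Q.astype(np.float32),cv2.DIST_HUBER,0,.01,.01).ravel();print(x0,y0,np.degrees(np.arctan2(vy,vx)))
go([.437,-.022,.2],17.3)
E
```

```text
pan scene [(0.7, [0.5382, 0.0112, 0.0267]), (0.53, [0.5993, -0.3462, 0.0014])]
pan top [(0.68, [0.5371, 0.0097, 0.0308])]
pan_grip scene [(0.67, [0.4352, -0.0241, 0.0754])]
pan_grip top [(0.82, [0.4367, -0.0222, 0.0795])]
kettle scene [(0.85, [0.6814, -0.1491, 0.0321]), (0.33, [0.5395, 0.0102, 0.0281])]
kettle top [(0.74, [0.6815, -0.148, 0.0329]), (0.39, [0.5299, 0.1616, 0.0299])]
0.43392554 -0.025058558 17.437508
0.42984623 -0.023162188 17.256563
shift cm [-25.19 -10.71   1.37] turn z deg -21.8 now [ 0.6798 -0.1485  0.2131] -4.49
```

Emit:
arm_command(deltas=[[[-2,-0.8,0],[0,0,-2],6],[[-6,-2.5,0],[0,0,-5],6],[[-10.5,-4.4,0],[0,0,-9],6],[[-15,-6.4,0],[0,0,-13],6],[[-19.5,-8.3,0],[0,0,-17],6],[[-23,-9.8,1],[0,0,-20],6],[[-25,-10.6,3],[0,0,-21.8],6],[[-25.3,-10.6,4.3],[0,0,-21.8],6]])

```text
time_s: 9.55
position: [0.4352, -0.0226, 0.1704]
orientation: [-0.0, 0.989, 0.151, -0.0]
contact_force: [0.9, 0.4, -0.2]
gripper_width: 0.691
gripper_force: 0.0
```

```bash
python3 - <<'E'
from h import *
for i in range(3): im=camera("wrist")
cv2.imwrite("pics/w3.png",im);spots(["pan_grip","pan"],["wrist"])
P=wray(pix(im,"red"),.085);Q=P[(P[:,0]>.36)&(P[:,0]<.49)&(abs(P[:,1]+.02)<.05)]
vx,vy,x0,y0=cv2.fitLine(Q.astype(np.float32),cv2.DIST_HUBER,0,.01,.01).ravel();print(x0,y0,np.degrees(np.arctan2(vy,vx)),len(Q),Q.min(0),Q.max(0))
go([.436,-.0235,.061],17.3)
E
```

```text
pan_grip wrist [(0.9, [0.439, -0.0171, 0.0798])]
pan wrist [(0.88, [0.5394, 0.0126, 0.0281])]
0.43452626 -0.023881475 17.225916 2932 [ 0.38420118 -0.0459698 ] [ 0.48070805 -0.00283491]
shift cm [-0.14 -0.08 11.11] turn z deg -0.0 now [ 0.4375 -0.0238  0.1721] 17.27
```

View pics/w3.png

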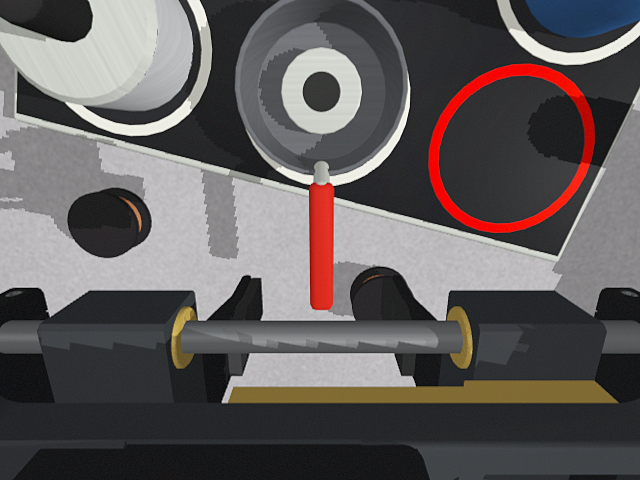

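Emit:
arm_command(deltas=[[[0,0,1],[0,0,0],6],[[0,-0.1,3],[0,0,0],6],[[0,-0.1,5.5],[0,0,0],6],[[0,-0.1,8],[0,0,0],6],[[0,-0.1,10],[0,0,0],6],[[0,-0.1,11],[0,0,0],6],[[0,-0.1,11.1],[0,0,0],6],[[0,-0.1,11.1],[0,0,0],6]])

```text
time_s: 10.8
position: [0.4369, -0.0225, 0.0612]
orientation: [0.0, 0.989, 0.15, 0.001]
contact_force: [0.6, 0.0, -0.5]
gripper_width: 0.692
gripper_force: 0.0
```

Emit:
arm_command(deltas=[[[0,0,0],[0,0,0],3.5],[[0,0,0],[0,0,0],2.6],[[0,0,0],[0,0,0],2.2],[[0,0,0],[0,0,0],1.8],[[0,0,0],[0,0,0],1.4],[[0,0,0],[0,0,0],1.2],[[0,0,0],[0,0,0],1.2],[[0,0,0],[0,0,0],1.2]])

```text
time_s: 11.8
position: [0.4362, -0.0223, 0.0605]
orientation: [-0.0, 0.989, 0.15, -0.0]
contact_force: [-0.2, 0.6, 0.8]
gripper_width: 0.201
gripper_force: 30.0
```

```bash
python3 - <<'E'
from h import *
o=get_obs();print(o["contact_force"],o["moment"],o["gripper_width"]*8.7)
im=camera("wrist");spots(["pan"],["wrist"])
g=np.array([.5405,-.1547]);P=wray(pix(im,"red"),.03)
for i in range(5):
    Q=P[abs(np.linalg.norm(P-g,axis=1)-.064)<.012];g=least_squares(lambda q:np.linalg.norm(Q-q,axis=1)-.064,g,loss="soft_l1",f_scale=.003).x
print("red",g,len(Q))
camera("scene");camera("top");spots(["pan"],["scene","top"])
go([.436,-.0235,.061],17.3)
p,_,y=tool();print(p[:2]+.105*np.array([np.cos(np.radians(y)),np.sin(np.radians(y))]))
h=cv2.resize(im,(640,480));cv2.imwrite("pics/w4.png",h)
E
```

```text
[-0.15464896  0.63694316  0.77749399] [-0.00300957 -0.03300441  0.03553106] 1.7465986519120422
pan wrist [(0.58, [0.5369, 0.013, 0.0278])]
red [ 0.53982163 -0.15424426] 6779
pan scene [(0.92, [0.5367, 0.0069, 0.028]), (0.73, [0.531, 0.1592, 0.0293])]
pan top [(0.94, [0.5421, 0.0102, 0.0282]), (0.35, [0.5274, 0.1639, 0.0329])]
shift cm [-0.06  0.1  -0.04] turn z deg 0.0 now [ 0.4362 -0.0223  0.0606] 17.31
[0.53646118 0.00890779]
```

View pics/w4.png

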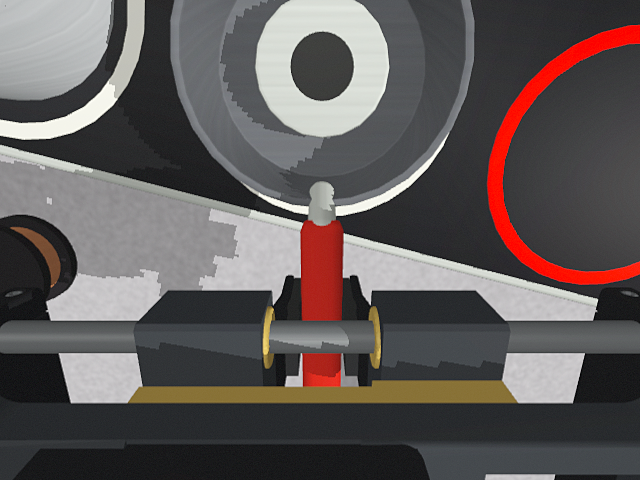

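Emit:
arm_command(deltas=[[[-0.1,0.2,0],[0,0,0],1.2],[[-0.2,0.8,0],[0,0,0],1.2],[[-0.5,1.7,0],[0,0,0],1.2],[[-0.8,2.8,0],[0,0,0],1.2],[[-1.2,4.0,0],[0,0,0],1.2],[[-1.6,5.2,0],[0,0,0],1.2],[[-1.9,6.4,0],[0,0,0],1.2],[[-2.3,7.6,0],[0,0,0],1.2]])

```text
time_s: 13.1
position: [0.4369, -0.1027, 0.0606]
orientation: [0.0, 0.989, 0.15, 0.0]
contact_force: [0.1, 1.0, 0.8]
gripper_width: 0.202
gripper_force: 30.0
```

Emit:
arm_command(deltas=[[[-0.4,1.2,0],[0,0,0],1.2],[[-0.7,2.4,0],[0,0,0],1.2],[[-1.1,3.6,0],[0,0,0],1.2],[[-1.4,4.8,0],[0,0,0],1.2],[[-1.8,6.0,0],[0,0,0],1.2],[[-2.1,7.1,0],[0,0,0],1.2],[[-2.3,7.8,0],[0,0,0],1.2],[[-2.4,8.1,0],[0,0,0],1.2]])

```text
time_s: 14.1
position: [0.4381, -0.1866, 0.0605]
orientation: [-0.0, 0.989, 0.15, 0.0]
contact_force: [-0.1, 2.7, 2.0]
gripper_width: 0.204
gripper_force: 30.0
```

```bash
python3 - <<'E'
from h import *
o=get_obs();print(o["contact_force"],o["moment"],o["gripper_width"]*8.7,tool()[0],tool()[2])
ims={c:camera(c) for c in ["wrist","scene","top"]}
for c in ims: cv2.imwrite(f"pics/{c}5.png",ims[c])
spots(["pan"],["wrist","scene","top"])
for c in ["scene","top"]: print(ring(c,ims[c],"red",(.5405,-.1547)))
a=cv2.resize(ims["top"][130:280,210:430],(400,273),interpolation=cv2.INTER_CUBIC);b=cv2.resize(ims["scene"][190:370,165:415],(400,288),interpolation=cv2.INTER_CUBIC)
cv2.imwrite("pics/c5.png",np.hstack([np.vstack([a,b]),cv2.resize(ims["wrist"],(400,561))[:, :]]))
E
```

```text
[-0.05478434  2.65155735  1.95745856] [ 0.3875443  -0.02362663  0.13994234] 1.777948069868758 [ 0.4380713  -0.18660226  0.06052187] 17.28322971514168
pan wrist [(0.68, [0.537, -0.152, 0.028])]
pan scene [(0.62, [0.5383, -0.1554, 0.0289]), (0.51, [0.6586, 0.354, -0.0])]
pan top [(0.83, [0.5423, -0.1511, 0.0297])]
(array([ 0.54118665, -0.15600712]), 301)
(array([ 0.53975806, -0.15411687]), 414)
```

View pics/c5.png

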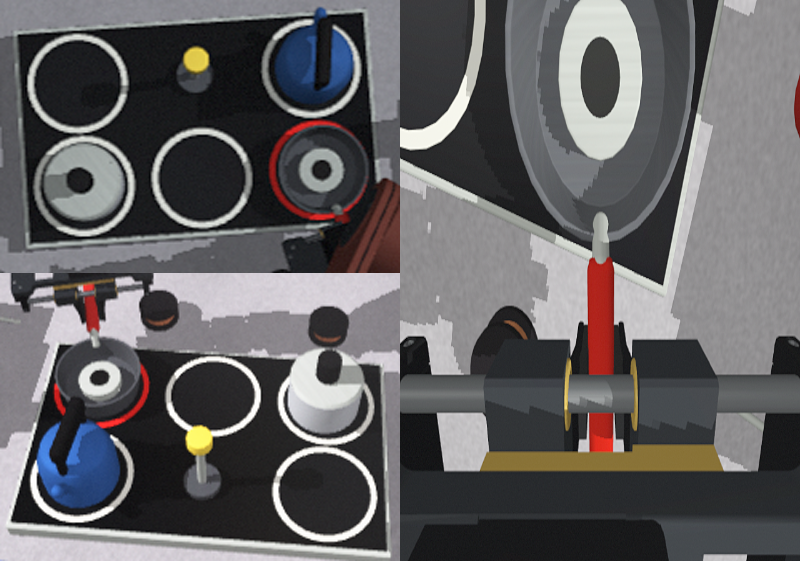

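```bash
cat > b.py <<'E'
from h import *
def bearing(ims,c0):
    px={}
    for c,im in ims.items():
        h,s,v=cv2.split(cv2.cvtColor(im,cv2.COLOR_BGR2HSV));m=((s<70)&(v>115)).astype(np.uint8)
        n,l,st,ce=cv2.connectedComponentsWithStats(m)
        P=ray(c,ce,.045);d=np.linalg.norm(P-c0,axis=1);d[(st[:,4]<60)|(st[:,4]>1500)]=9;i=d.argmin()
        cn=cv2.findContours((l==i).astype(np.uint8),0,2)[0];q=cv2.fitEllipse(max(cn,key=len));px[c]=q[0];print(c,st[i],np.round(q[0],1),np.round(q[1],1))
    for z in np.arange(.03,.07,.005):
        a=[ray(c,px[c],z)[0] for c in px];print(round(z,3),np.round(a,4).tolist(),np.round(np.linalg.norm(a[0]-a[1])*1e3,1))
E
python3 - <<'E'
from b import *
bearing({c:cv2.imread(f"pics/{c}5.png") for c in["scene","top"]},[.54,-.1546])
bearing({c:cv2.imread(f"pics/{c}0.png") for c in["scene","top"]},[.537,.008])
E
```

```text
scene [214 245  27  25 453] [227.4 256.7] [24.2 26.9]
top [375 212  24  24 356] [386.4 223. ] [23.3 23.9]
0.03 [[0.5298, -0.1604], [0.5395, -0.1571]] 10.3
0.035 [[0.5331, -0.1589], [0.5392, -0.1563]] 6.6
0.04 [[0.5365, -0.1574], [0.5389, -0.1555]] 3.0
0.045 [[0.5398, -0.1559], [0.5386, -0.1548]] 1.7
0.05 [[0.5431, -0.1544], [0.5382, -0.154]] 4.9
0.055 [[0.5465, -0.1529], [0.5379, -0.1533]] 8.5
0.06 [[0.5498, -0.1514], [0.5376, -0.1525]] 12.2
0.065 [[0.5531, -0.15], [0.5373, -0.1517]] 15.9
0.07 [[0.5565, -0.1485], [0.537, -0.151]] 19.6
scene [286 251  27  26 435] [299.  263.2] [24.5 26. ]
top [308 214  24  24 351] [319.1 225.5] [23.  23.8]
0.03 [[0.5274, 0.0062], [0.5379, 0.0103]] 11.3
0.035 [[0.5308, 0.0068], [0.5376, 0.0104]] 7.7
0.04 [[0.5341, 0.0073], [0.5373, 0.0105]] 4.5
0.045 [[0.5375, 0.0079], [0.537, 0.0106]] 2.7
0.05 [[0.5408, 0.0085], [0.5367, 0.0107]] 4.7
0.055 [[0.5442, 0.0091], [0.5364, 0.0107]] 8.0
0.06 [[0.5475, 0.0096], [0.5361, 0.0108]] 11.5
0.065 [[0.5509, 0.0102], [0.5358, 0.0109]] 15.1
0.07 [[0.5542, 0.0108], [0.5355, 0.011]] 18.7
```

Emit:
arm_command(deltas=[[[0.1,0,0],[0,0,0],1.2],[[0.1,0,0],[0,0,0],1.2],[[0.1,0,0],[0,0,0],3],[[0.1,0,0],[0,0,0],5],[[0.1,0,0],[0,0,0],6],[[0.1,0,0],[0,0,0],6],[[0.1,0,-1],[0,0,0],6],[[0.1,0,-3],[0,0,0],6]])

```text
time_s: 15.4
position: [0.4384, -0.1855, 0.0906]
orientation: [-0.001, 0.989, 0.15, -0.001]
contact_force: [1.3, -0.8, 0.3]
gripper_width: 0.681
gripper_force: 0.0
```

Emit:
arm_command(deltas=[[[0,0,-2],[0,0,0],6],[[0,0,-5],[0,0,0],6],[[0,0,-9],[0,0,0],6],[[0,0,-13],[0,0,0],6],[[-1,0,-15],[0,0,0],6],[[-4,0,-16],[0,0,0],6],[[-7,0,-16],[0,0,0],6],[[-8,0,-16],[0,0,0],6]])

```text
time_s: 16.4
position: [0.3618, -0.21, 0.2514]
orientation: [0.001, 0.989, 0.15, 0.0]
contact_force: [0.5, 0.2, 0.5]
gripper_width: 0.685
gripper_force: 0.0
```

```bash
python3 - <<'E'
from b import *
ims={c:camera(c) for c in ["scene","top"]};spots(["pan","kettle","pot"],["scene","top"])
for c in ims: print(ring(c,ims[c],"red",(.5405,-.1547)),ring(c,ims[c],"white",(.6803,-.149)),ring(c,ims[c],"white",(.5275,.1655)))
bearing(ims,[.54,-.1546]);print(get_obs()["position"],get_obs()["time_s"])
cv2.imwrite("pics/c6.png",np.vstack([cv2.resize(ims["top"][130:300,210:430],(390,300)),cv2.resize(ims["scene"][190:370,165:415],(390,290))]))
E
```

```text
pan scene [(0.92, [0.5374, -0.1518, 0.0273])]
pan top [(0.78, [0.5382, -0.1541, 0.0298])]
kettle scene [(0.77, [0.6808, -0.1471, 0.0338])]
kettle top [(0.96, [0.6786, -0.1489, 0.0315])]
pot scene [(0.91, [0.5324, 0.1616, 0.0299])]
pot top [(0.71, [0.6018, -0.3518, 0.0053]), (0.6, [0.5298, 0.1622, 0.0333]), (0.55, [0.3769, -0.1032, -0.0023])]
(array([ 0.54118218, -0.15592333]), 289) (array([ 0.68115936, -0.15007888]), 482) (array([0.52815712, 0.16424881]), 622)
(array([ 0.53996112, -0.15415342]), 414) (array([ 0.67987961, -0.14811868]), 340) (array([0.52653517, 0.16673936]), 447)
scene [214 245  27  25 439] [227.3 257. ] [23.9 26.5]
top [374 211  25  24 360] [386.1 222.7] [23.1 23.8]
0.03 [[0.5306, -0.1604], [0.5404, -0.1565]] 10.5
0.035 [[0.5339, -0.1589], [0.5401, -0.1557]] 6.9
0.04 [[0.5373, -0.1574], [0.5398, -0.1549]] 3.5
0.045 [[0.5406, -0.1559], [0.5394, -0.1542]] 2.1
0.05 [[0.5439, -0.1544], [0.5391, -0.1534]] 4.9
0.055 [[0.5472, -0.1529], [0.5388, -0.1527]] 8.4
0.06 [[0.5506, -0.1514], [0.5385, -0.1519]] 12.1
0.065 [[0.5539, -0.15], [0.5382, -0.1511]] 15.8
0.07 [[0.5572, -0.1485], [0.5378, -0.1504]] 19.5
[ 0.36309254 -0.20939034  0.25035624] 16.8
```

View pics/c6.png

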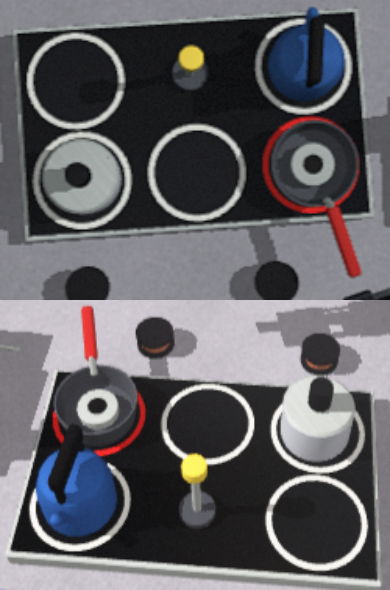

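```bash
python3 - <<'E'
from h import *
print(np.round(camera_params("wrist")["hand_eye"],3));go([.46,.163,.23],2.3)
E
```

```text
[[-0.001 -0.959 -0.285  0.077]
 [ 1.    -0.001 -0.001 -0.   ]
 [ 0.001 -0.285  0.959 -0.161]
 [ 0.     0.     0.     1.   ]]
shift cm [ 20.36 -32.65   2.05] turn z deg 15.1 now [ 0.3631 -0.2094  0.2504] 17.36
```

Emit:
arm_command(deltas=[[[2,-3,0],[0,0,2],8],[[5,-8,0],[0,0,5],8],[[8,-13,0],[0,0,8],8],[[11,-18,0],[0,0,11],8],[[14,-23,0],[0,0,13],8],[[17,-28,0],[0,0,15],8],[[19,-31.5,0],[0,0,15],8],[[19.5,-32.4,0],[0,0,15],8]])

```text
time_s: 17.8
position: [0.4523, 0.1602, 0.2501]
orientation: [-0.0, 1.0, 0.022, -0.001]
contact_force: [-0.3, -0.3, -0.3]
gripper_width: 0.919
gripper_force: 0.0
```

```bash
python3 - <<'E'
from h import *
for i in range(4): im=camera("wrist")
print(tool()[0],tool()[2])
cv2.imwrite("pics/w7.png",im);spots(["pot","pot_grip"],["wrist"])
cv2.imwrite("pics/w7c.png",im)
h,s,v=cv2.split(cv2.cvtColor(im,cv2.COLOR_BGR2HSV))
np.save("w7.npy",np.r_[tool()[0],tool()[1].as_quat()])
P=wray([[x,y] for y in range(480) for x in range(640)],.03);V=v.ravel();S=s.ravel()
g=np.array([.5275,.1655]);W=P[(V>150)&(S<60)]
for i in range(5):
    r=np.linalg.norm(W-g,axis=1);Q=W[abs(r-.064)<.006];g=least_squares(lambda q:np.linalg.norm(Q-q,axis=1)-.064,g,loss="soft_l1",f_scale=.002).x
print("ring",g,len(Q))
K=wray([[x,y] for y in range(480) for x in range(640)],.138);D=K[(V<60)];
k=np.array([.529,.162])
for i in range(6): k=D[np.linalg.norm(D-k,axis=1)<.019].mean(0)
print("knob",k,(np.linalg.norm(D-k,axis=1)<.022).sum())
E
```

```text
[0.45224065 0.1569697  0.25026541] 2.3054802695158494
pot wrist [(0.72, [0.5283, 0.1595, 0.0286])]
pot_grip wrist [(0.77, [0.5318, 0.1621, 0.1267])]
ring [0.52661695 0.16475978] 3479
knob [0.52927255 0.15994481] 1369
```

View pics/w7.png

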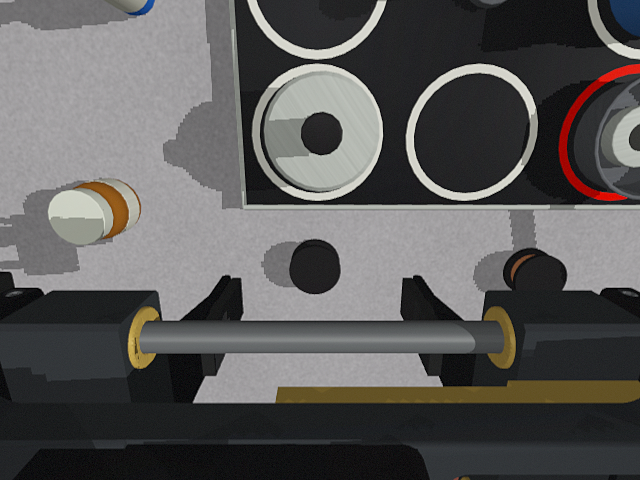

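```bash
python3 - <<'E'
from h import *
go([.530,.1608,.110],2.3)
E
```

```text
shift cm [ 7.78 -0.13 14.05] turn z deg -0.1 now [0.4524 0.1565 0.2505] 2.23
```

Emit:
arm_command(deltas=[[[1,0,0],[0,0,0],7],[[3,0,1],[0,0,0],7],[[5,-0.1,3],[0,0,0],7],[[7,-0.1,5],[0,0,0],7],[[7.8,-0.1,7],[0,0,0],7],[[7.8,-0.1,8.5],[0,0,0],7],[[7.8,-0.1,8.5],[0,0,0],7],[[7.8,-0.1,8.5],[0,0,0],7]])

```text
time_s: 19.1
position: [0.5303, 0.1619, 0.1663]
orientation: [-0.0, 1.0, 0.02, 0.0]
contact_force: [0.5, 0.2, -0.1]
gripper_width: 0.803
gripper_force: 0.0
```

```bash
python3 - <<'E'
from h import *
go([.530,.1608,.110],2.3)
E
```

```text
shift cm [-0.04  0.11  5.63] turn z deg 0.0 now [0.5303 0.1619 0.1663] 2.32
```

Emit:
arm_command(deltas=[[[0,0.1,0.8],[0,0,0],7],[[0,0.1,2],[0,0,0],7],[[0,0.1,3.5],[0,0,0],7],[[0,0.1,5],[0,0,0],7],[[0,0.1,5.6],[0,0,0],7],[[0,0.1,5.6],[0,0,0],5],[[0,0.1,5.6],[0,0,0],4],[[0,0.1,5.6],[0,0,0],3.6]])

```text
time_s: 20.1
position: [0.5308, 0.1609, 0.1102]
orientation: [-0.0, 1.0, 0.02, 0.001]
contact_force: [-0.2, -0.5, 0.4]
gripper_width: 0.55
gripper_force: 0.0
```

Emit:
arm_command(deltas=[[[0,0,0],[0,0,0],3.4],[[0,0,0],[0,0,0],3.2],[[0,0,0],[0,0,0],3],[[0,0,0],[0,0,0],2.8],[[0,0,0],[0,0,0],2.6],[[0,0,0],[0,0,0],2.6],[[0,0,0],[0,0,0],2.6],[[0,0,0],[0,0,0],2.6]])

```text
time_s: 21.1
position: [0.5304, 0.1608, 0.1097]
orientation: [-0.0, 1.0, 0.02, 0.0]
contact_force: [-0.4, -0.2, 2.4]
gripper_width: 0.358
gripper_force: 30.0
```

```bash
python3 - <<'E'
from h import *
o=get_obs();print(o["contact_force"],o["moment"],o["gripper_width"]*8.7)
camera("wrist");camera("scene");spots(["pot","pot_grip"],["wrist","scene"])
go([.5275,.1652,.110],2.3)
E
```

```text
[-0.39921509 -0.20810942  2.43561052] [ 0.08755108  0.11744566 -0.06921225] 3.1167540693457028
pot wrist [(0.6, [0.5285, 0.1589, 0.0278])]
pot scene [(0.78, [0.5325, 0.1594, 0.0283])]
pot_grip wrist [(0.58, [0.5261, 0.164, 0.1248]), (0.37, [0.5343, 0.0025, 0.0319])]
pot_grip scene [(0.74, [0.528, 0.1632, 0.1279])]
shift cm [-0.27 -0.45 -0.03] turn z deg 0.0 now [0.5304 0.1608 0.1097] 2.31
```

Slide 2.7 mm back and 4.5 mm left, then release.

Emit:
arm_command(deltas=[[[0,-0.1,0],[0,0,0],2.6],[[-0.1,-0.2,0],[0,0,0],2.6],[[-0.2,-0.3,0],[0,0,0],2.6],[[-0.2,-0.4,0],[0,0,0],2.6],[[-0.3,-0.4,0],[0,0,0],2.6],[[-0.3,-0.4,0],[0,0,0],4],[[-0.3,-0.4,0],[0,0,0],5.5],[[-0.3,-0.4,0],[0,0,0],6.5]])

```text
time_s: 22.4
position: [0.5267, 0.1647, 0.1091]
orientation: [-0.0, 1.0, 0.02, -0.001]
contact_force: [-0.7, 0.1, 0.8]
gripper_width: 0.6
gripper_force: 0.0
```

Emit:
arm_command(deltas=[[[0,0,-0.5],[0,0,0],6.5],[[0,0,-2],[0,0,0],6.5],[[0,0,-4.5],[0,0,0],6.5],[[0,0,-7.5],[0,0,0],6.5],[[-1,0,-10.5],[0,0,0],6.5],[[-4,0,-13],[0,0,0],6.5],[[-7,0,-14],[0,0,0],6.5],[[-7.5,0,-14],[0,0,0],6.5]])

```text
time_s: 23.4
position: [0.4521, 0.1619, 0.2519]
orientation: [-0.0, 1.0, 0.02, 0.002]
contact_force: [-0.0, 0.5, 0.1]
gripper_width: 0.745
gripper_force: 0.0
```

```bash
python3 - <<'E'
from h import *
for i in range(4): im=camera("wrist")
cv2.imwrite("pics/w8.png",im);print(tool()[0],get_obs()["gripper_width"])
h,s,v=cv2.split(cv2.cvtColor(im,cv2.COLOR_BGR2HSV))
G=[[x,y] for y in range(480) for x in range(640)];P=wray(G,.03);V=v.ravel();S=s.ravel()
g=np.array([.5275,.1655]);W=P[(V>150)&(S<60)]
for i in range(5):
    r=np.linalg.norm(W-g,axis=1);Q=W[abs(r-.064)<.006];g=least_squares(lambda q:np.linalg.norm(Q-q,axis=1)-.064,g,loss="soft_l1",f_scale=.002).x
D=wray(G,.138)[V<60];k=np.array([.529,.162])
for i in range(6): k=D[np.linalg.norm(D-k,axis=1)<.019].mean(0)
print("ring",g,"knob",k)
camera("top");camera("scene");spots(["pan","kettle","pot"],["top","scene"])
E
```

```text
[0.45270481 0.16159096 0.24933543] 0.7430616832127618
ring [0.52640909 0.16580136] knob [0.5259591  0.16524133]
pan top [(0.9, [0.5424, -0.1522, 0.0306])]
pan scene [(0.87, [0.5389, -0.1515, 0.0277])]
kettle top [(0.56, [0.6819, -0.1464, 0.0313])]
kettle scene [(0.64, [0.6804, -0.1487, 0.0312])]
pot top [(0.59, [0.524, 0.1667, 0.0308])]
pot scene [(0.89, [0.5239, 0.1643, 0.0264])]
```

View pics/w8.png

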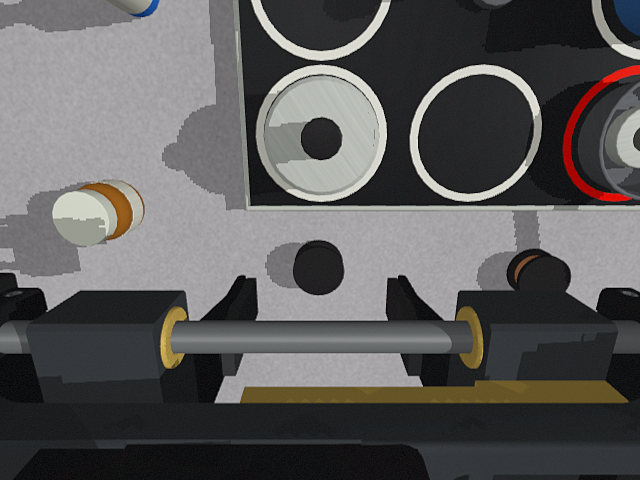

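The pot (knob at about (321,138)) now sits centred in its ring (centre about (321,133)). The pan and kettle estimates agree with their rings.

```bash
python3 -c "
from plant import *
print(finish_job())"
```

```text
the job is handed in; nothing more can be done
None
```

The job is handed in: the pan stands on the red ring and the kettle on the back-right white ring. The pot, which started about 5 mm off-centre, I slid to the centre of its own white ring. All three are let go and measure within about 2–3 mm of centre, at 23.7 s of the 72 s allowed.

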